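Clamp a test cartridge in the screw jig

ROBOT

A 7-joint arm with a two-finger parallel gripper is mounted at the origin on the work surface. World frame = base frame: x ahead of the robot, y to its left, z up, the work surface at z = 0. Lengths are in m, angles in rad, forces in N, time in s.
With the tool pointing down it reaches from about 0.425 to 0.925 m from the base axis. Payload 6.8 kg.
Tool frame: the origin (TCP) lies on the centre line of the jaws, within the pads' length; the fingertips stand 14 mm ahead of it and the grasp point (between the pads) lies 5 mm behind it (r.nose_length is the distance from the TCP to the fingertips, in m); z points along the fingers, y is the direction in which the jaws open and shut (so a half turn about z gives the same grasp; the last joint's range is limited). The gripper opens to 85 mm and grips with 20 to 120 N. Pads are 22 mm wide; open, the fingers measure 114 mm over their backs; the gripper's body (76 mm by 85 mm) begins 54 mm behind the grasp point. The pads swing forward as they close: fully open they stand 13 mm farther back than shut.
Start: joints at [1.112, 0.477, 0.022, 1.555, -0.011, 1.109, -0.083], TCP at [0.232, -0.634, 0.208] pointing down, gripper open.
Joint ranges: [-2.96, 2.96], [-0.34, 2.1], [-1.41, 1.46], [0.24, 2.44], [-1.37, 4.51], [0.17, 1.92], [-2.96, 2.96]. Speed limits (rad/s): [2.39, 2.39, 3.14, 3.14, 3.14, 3.14, 3.14].

INTERFACE

Orientations are given as a rotation vector (axis times angle).
In Python, from bench import r, imaging, look_for, outline_of gives the robot as it stands. The module is installed in compiled form; this text tells all that it offers.
- The arm moves only by the tool carry_out, never from a script. Its arguments are lists of equal length, an entry for each row: "offset": the shift along the tool's x, y, z as a fraction of full scale, a list of three; "turn": the turn, a rotation vector about the tool's x, y, z as a fraction of full scale, a list of three. A call has 1 to 8 rows; each row is the pose to reach, as a shift and turn from the pose commanded when the call began, along the tool's axes at that moment; what a row does not reach only later rows make up. Full scale, the value 1, is 0.5 m for a shift and 1.5 rad for a turn. A row lasts 1/10 s, in which the tool goes at most 50 mm and 8.59 degrees, less where a joint would pass 70% of its speed; a pose out of reach is approached as far as the arm can. A call with a number of a shift or a turn outside -1 to 1 is refused whole. A call with a gripper value outside its range is refused whole. "hand" is the closure, from 0 (fully open) to 1 (shut), set as the call begins (left out, the last holds). The fingers move at their own pace and stop on an object; "force" is the grip in N (left out, the last holds). Time passes only in rows, so rows that repeat a pose let the fingers close. It gives the time, the measured TCP pose, the force and the opening at its end, in the units of the state.
- r.get_obs(): the state, without advancing time (a new reading comes with each control period).
- imaging.grab_frame(name): name is "scene" or "top" or "wrist"; returns a dict with "pixels" (420x560x3 uint8, red, green, blue), "fx", "fy", "cx", "cy" (pixels), "k1" (the pictures are not rectified: a ray, as slopes to the right and down, at radius r is drawn at 1 + k1 r^2 times it, then the intrinsics apply), "R" (3x3) and "t" (3): a world point X has camera coordinates R X + t. Camera axes: x right, y down, z forward; pixel columns grow to the right and rows downward; lengths in m; the calibration is good to about 2 mm. A picture is of the moment at which its call begins. There is no depth.
- r.hand_in(): hands the job in, once; it reports no verdict.
Trained networks look in the newest picture that a camera, given by its name, has taken for a name from the list of things; names that differ only in an ending like _2 or _b are one class to them, and where a whole thing is asked for, a point or a joint stands for the part that bears it (a point fixed in the world has none). Each returns a list of dicts, best first, with "score" (0 to 1); they miss things now and then, are a little off and sometimes report something else, mostly with a low value. They report only what shows in the picture. A call takes as long as a camera call. They do not tell look-alikes from the thing itself.
- look_for(query, camera): "xyz" ([x, y, z] in m, in the coordinates of the camera as it stood for that picture, good to about 4 mm: the middle of the surface that is visible of it).
- outline_of(query, camera): "region" (420x560 bool, what is visible of it).
The state is a dict: "clock": time; "joints": joint angles; "qvel": joint speeds; "tau": joint torques, N m; "tcp_pos": TCP position; "orientation": TCP orientation; "contact_force": force on the tool from outside, world axes, zero at the start; "moment": the same for the moment, N m; "grip_width": finger opening in m.
Only numpy, scipy, OpenCV 4.12 (cv2) and the standard library are available. Lean on these libraries where they do the work, as an engineer would, in place of code of your own. Each camera call takes 0.05 s, during which the arm holds its last target. There are 200 camera calls.

TASK

Slide the white cartridge that lies part-way into the clamp jig gently home against its stop, then turn the T-handle clockwise until the rising resistance shows that the cartridge is firmly clamped, without crushing it. Let go and leave the bottle, the spare cartridge and the tube rack alone.

Things in the scene. Friction and masses are not known exactly. Their poses are not given: they have to be found in the camera images.
- jig: Fixed clamp jig. Sizes in mm. Origin on the work surface under the vertical screw axis; x is the direction in which the cartridge slides in, z up. Aluminium base 200 x 100 x 15 (x -120 to +80). On it a channel along x, floor at z = 20, grey side rails (x -110 to +40, outer faces y = +-32.5, tops z = 32). A grey column at the +x end bears the arm and the screw.
- bed: Steel floor plate of the jig's channel that carries the cartridge; fixed to the jig, 150 x 49 x 5. Origin on the screw axis, on its underside 15 above the work surface; axes as the jig's.
- stop: Steel stop block across the inner end of the channel, fixed to the jig; origin on the screw axis at the channel floor (z = 20), axes as the jig's; its face is at x = +40, 20 high. The cartridge slides with under 2 N; pushing it against the stop with more than 30 N breaks it.
- stop_face (a point): Middle of the lower edge of the stop's face (jig x = 40, z = 20), axes as the jig's. The nose of a cartridge that is home meets it.
- cartridge: White plastic test cartridge 155 long (x) x 46 wide x 18 thick, 0.09 to 0.18 kg, lying in the channel with 1.5 play on either side. Origin at the centre of its underside, x towards its nose, the end that goes under the clamp. At the start it lacks 25 to 55 of being home. A grip rib stands on top of its rear end.
- nose (a point): Middle of the lower edge of the cartridge's front end, axes as the cartridge's.
- rib (a point): Middle of the grip rib on the cartridge: the rib is 26 long (x) x 12 wide (y), and rises from 18 to 54 above the cartridge's underside; this point is 40 above the underside, 62.5 behind the cartridge's centre.
- handle (a joint): T-handle turn, rad: 0 at start, grows clockwise seen from above (to 5.5). Handle and foot sink 4.5 mm per rad. Free turning takes 0.42 N m (friction, holds when let go). Foot meets cartridge at 0.6 to 2.4 rad (unknown); then about 110 N more per rad, torque rises 0.0045 N m per newton. Firmly clamped: torque 0.2 to 0.36 N m above free (45 to 80 N), best 0.27. Over 85 N crushes the cartridge.
- handle_grip (a point): Centre of the T-handle's bar, on the screw axis, 135 above the work surface at the start. Axes turn with the handle: x along the bar, z up. Dark steel bar 12 wide, 14 high, 90 long over its end balls (16 thick), on a rod of diameter 10; nothing for 36 below it. Held still after a step, it shows less torque than in motion: compare readings with those of the first 0.5 rad, taken in the same way.
- bottle: White disinfectant bottle, 70 in diameter, 200 high, standing; origin at the centre of its underside. Leave alone.
- spare: A second cartridge of the same shape lying on the bench outside the jig; origin at the centre of its underside, x to its nose. Leave alone.
- tuberack: Blue rack 70 x 130 x 45 with capped tubes (73 high overall); origin at the centre of its underside. Leave alone.
- boss (a point): Fixed point on the screw axis at the top of the round steel boss (radius 17), 92 above the work surface, axes as the jig's. The boss sits on a grey arm 40 wide, jig x -20 to +78, z 62 to 85. Under the arm a steel pressure foot (diameter 30) hangs on the screw; how far it is screwed out differs every time: it starts 3 to 10.5 above the cartridge's top.
Not all that is in view belongs to the job. Leave any blue or orange look-alike of the jig alone. Leave any pink look-alike of the cartridge alone.

How it is judged:
On the way, in this order (a step that is already met when the one before it is completed fails the run):
1. the cartridge is home against the stop (within 3 mm), not yet clamped (x of nose in the frame of stop_face above -0.003 m and contact force between cartridge and bed below 15 N), for 0.2 s.
2. the screw clamps the cartridge on its bed with more than 40 N (contact force between cartridge and bed above 40 N and value of joint handle above 0.4 rad), for 0.2 s.
At the end, for the whole second after the job is handed in: The cartridge's nose is within 3 mm of the stop, it is clamped on its bed with 40 to 85 N, the handle is released and at rest (x of nose in the frame of stop_face above -0.003 m and contact force between cartridge and bed between 40 and 85 N and velocity of joint handle between -0.05 and 0.05 rad/s and linear speed of cartridge below 0.01 m/s); the robot touches nothing.
It fails at once if the cartridge is pushed against the stop with more than 30 N (contact force between cartridge and stop above 30 N).
It fails at once if the cartridge is crushed: pressed on its bed with more than 85 N (contact force between cartridge and bed above 85 N).
It fails at once if the bottle, spare cartridge or tube rack is moved by more than 30 mm (distance of any of bottle, spare, tuberack from where it was at the start of the episode above 0.03 m).
It also fails if it takes over 67 s, if anything falls off the work surface, if the arm or the gripper's body presses on something with over 40 N, if the wrist force passes 120 N, or if a joint passes its speed limit or range.

## Working session

There is one attempt and no reset: what is moved stays moved. The work goes in short steps, Python scripts to look and compute and a tool call to move; the robot and the scene stay as the last step left them, time stands still between calls to the robot, and variables do not carry over. Pictures are saved under pics/ and viewed, about 8 in all and at most 12, crops included, and the job is handed in when it is done.

Besides the shell and the picture viewer there is one more tool, called by a JSON object that holds its "name" and its "arguments". carry_out: Moves the arm, as the interface text tells. Shift numbers are shares of 0.5 m and turn numbers shares of 1.5 rad, none past 1 either way. Its arguments: {"type":"object","properties":{"offset":{"type":"array","items":{"type":"array","items":{"type":"number","minimum":-1,"maximum":1}}},"turn":{"type":"array","items":{"type":"array","items":{"type":"number","minimum":-1,"maximum":1}}},"hand":{"type":"number"},"force":{"type":"number"}},"required":["offset","turn"]}

```bash
mkdir -p pics
cat > h.py <<'E'
import numpy as np, cv2
from bench import r, imaging, look_for, outline_of
from scipy.spatial.transform import Rotation as Ro
def grab(n,f=None):
    g=imaging.grab_frame(n)
    if f: cv2.imwrite('pics/'+f,cv2.cvtColor(g['pixels'],cv2.COLOR_RGB2BGR))
    g['R']=np.array(g['R']);g['t']=np.array(g['t']);return g
def K(g): return np.array([[g['fx'],0,g['cx']],[0,g['fy'],g['cy']],[0,0,1.]])
def proj(g,P):
    q=np.atleast_2d(P)@g['R'].T+g['t'];s=q[:,:2]/q[:,2:];s=s*(1+g['k1']*(s**2).sum(1,keepdims=True))
    return s*[g['fx'],g['fy']]+[g['cx'],g['cy']]
def unproj(g,uv,z):
    d0=(np.atleast_2d(uv)-[g['cx'],g['cy']])/[g['fx'],g['fy']];s=d0.copy()
    for _ in range(20): s=d0/(1+g['k1']*(s**2).sum(1,keepdims=True))
    d=np.c_[s,np.ones(len(s))]@g['R'];c=-g['R'].T@g['t']
    return c+d*((z-c[2])/d[:,2:])
def world(g,x): return g['R'].T@(np.array(x)-g['t'])
E
python3 - <<'E'
from h import *
np.set_printoptions(precision=4,suppress=True)
o=r.get_obs();print({k:np.round(v,3) for k,v in o.items()})
for n in ['scene','top']:
    g=grab(n,n+'0.png');print(n,'cam',-g['R'].T@g['t'])
    for q in ['jig','cartridge','handle_grip','rib','stop','bottle','tuberack']:
        for d in look_for(q,n)[:4]:
            w=world(g,d['xyz']);print(q,round(d['score'],2),w,proj(g,w)[0].round())
a=np.hstack([cv2.imread('pics/scene0.png'),cv2.imread('pics/top0.png')])
E
```

```text
{'clock': np.float64(0.0), 'joints': array([ 1.112,  0.478,  0.022,  1.556, -0.011,  1.109, -0.083]), 'qvel': array([ 0.001, -0.001, -0.   , -0.001, -0.001,  0.001,  0.002]), 'tau': array([  0.   , -59.644,   1.608, -28.12 ,   0.013,   0.009,  -0.   ]), 'tcp_pos': array([ 0.232, -0.633,  0.207]), 'orientation': array([-3.092, -0.548,  0.001]), 'contact_force': array([-0.9  , -0.196, -0.432]), 'moment': array([-0.017,  0.002, -0.044]), 'grip_width': np.float64(0.085)}
scene cam [1.4292 0.0809 0.9856]
jig 0.8 [0.3275 0.1641 0.0229] [330. 176.]
jig 0.71 [0.5464 0.0821 0.0319] [304. 223.]
cartridge 0.88 [ 0.3437 -0.0957  0.0192] [250. 179.]
handle_grip 0.69 [0.8176 0.0172 0.1389] [275. 278.]
handle_grip 0.57 [0.539  0.0712 0.1427] [301. 193.]
handle_grip 0.48 [0.3168 0.16   0.1382] [331. 145.]
rib 0.61 [ 0.3504 -0.0945  0.0154] [250. 181.]
rib 0.57 [ 0.5651 -0.0077  0.0357] [273. 227.]
stop 0.63 [0.8036 0.0632 0.038 ] [295. 298.]
stop 0.54 [0.5283 0.1132 0.0342] [315. 218.]
stop 0.39 [0.3194 0.2042 0.037 ] [343. 171.]
bottle 0.8 [0.6366 0.413  0.109 ] [431. 231.]
bottle 0.62 [ 0.5683 -0.0086  0.0374] [272. 227.]
tuberack 0.67 [ 0.7441 -0.2322  0.0321] [183. 277.]
top cam [0.4108 0.0249 1.3701]
jig 0.97 [0.5224 0.0722 0.0333] [277. 230.]
jig 0.82 [0.3188 0.1426 0.0246] [252. 308.]
cartridge 0.95 [ 0.3271 -0.098   0.0164] [343. 304.]
cartridge 0.69 [ 0.5534 -0.0106  0.0359] [308. 218.]
handle_grip 0.66 [0.3152 0.1626 0.1401] [239. 313.]
handle_grip 0.48 [0.5269 0.0671 0.1423] [278. 225.]
handle_grip 0.45 [0.8108 0.0161 0.1401] [297. 113.]
rib 0.95 [ 0.3302 -0.1022  0.0186] [344. 303.]
rib 0.7 [ 0.5559 -0.0137  0.0386] [310. 217.]
bottle 0.62 [0.6042 0.4053 0.1317] [144. 196.]
tuberack 0.63 [0.6035 0.4063 0.1323] [143. 196.]
tuberack 0.61 [ 0.7307 -0.2338  0.0282] [390. 153.]
```

View pics/scene0.png

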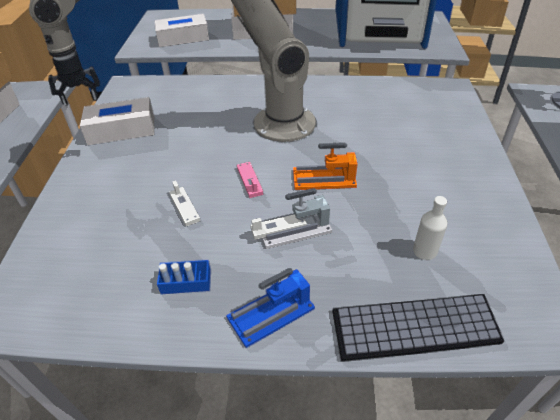

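View pics/top0.png

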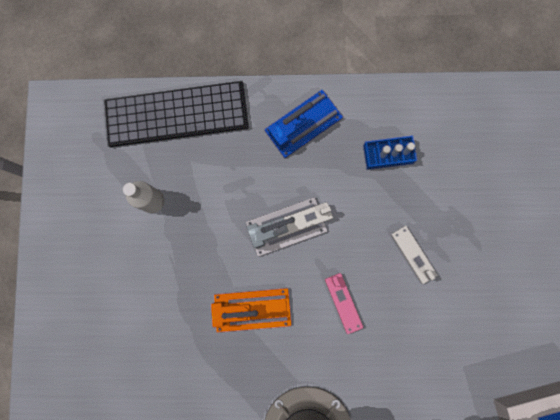

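Candidates in the top view: grey jig (288,227) with the white cartridge in it (318,214); blue look-alike jig (303,123); orange look-alike (252,310); pink cartridge (344,303); loose white spare (414,254). By the description I choose the grey jig with the white cartridge. A close crop follows to check that choice.

Run:
```python
import cv2,numpy as np
a=cv2.imread('pics/top0.png')[190:265,235:345];b=cv2.imread('pics/scene0.png')[180:255,240:350]
f=lambda x:cv2.resize(x,(770,525),interpolation=cv2.INTER_CUBIC)
cv2.imwrite('pics/c1.png',f(a));cv2.imwrite('pics/c2.png',f(b))
```

```text
(no output)
```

View pics/c1.png

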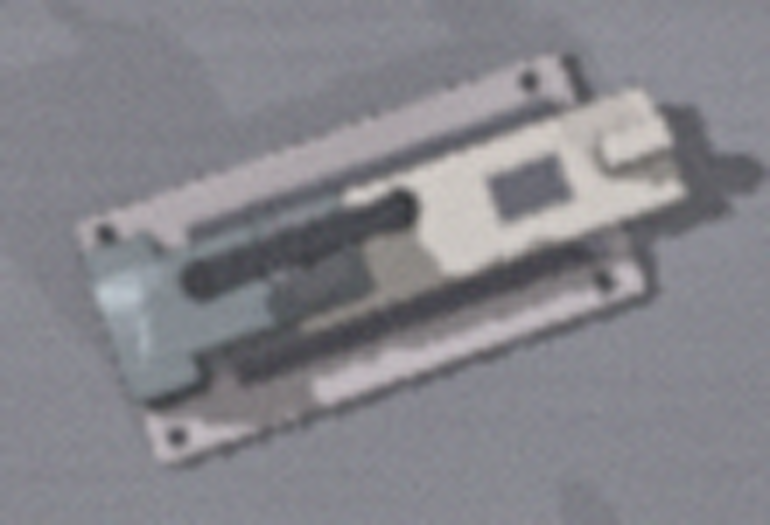

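View pics/c2.png

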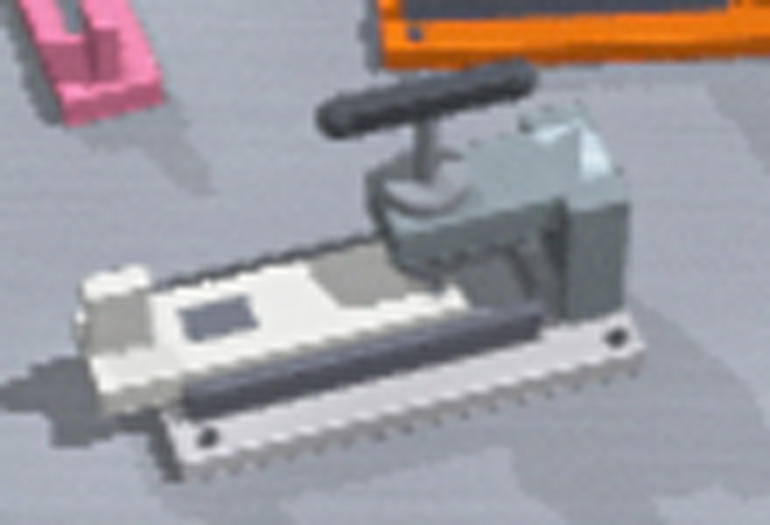

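Run:
```python
from h import *
from scipy.optimize import least_squares
np.set_printoptions(precision=4,suppress=True)
gt=grab('top');gs=grab('scene')
ct=lambda p:np.array(p)/7+[235-.43,190-.43]; cs=lambda p:np.array(p)/7+[240-.43,180-.43]
def W(p,J): c,s=np.cos(p[2]),np.sin(p[2]);J=np.atleast_2d(J)/1000.;return np.c_[p[0]+c*J[:,0]-s*J[:,1],p[1]+s*J[:,0]+c*J[:,1],J[:,2]]
B=[[80,-50,15],[-120,-50,15],[-120,50,15],[80,50,15]];bp=ct([[78,228],[575,55],[648,290],[165,462]])
H=[[0,0,138]];hp=ct([[301,243]]);hs=cs([[428,97]])
for name,sc in (('top',0),('both',1)):
    f=lambda p:np.r_[(proj(gt,W(p,B))-bp).ravel(),(proj(gt,W(p,H))-hp).ravel(),sc*(proj(gs,W(p,H))-hs).ravel()]
    s=least_squares(f,[.53,.07,1.9]);print(name,s.x,s.fun)
p=s.x
c,sn=np.cos(p[2]),np.sin(p[2])
def tojig(w): d=w[:,:2]-p[:2];return np.c_[d[:,0]*c+d[:,1]*sn,-d[:,0]*sn+d[:,1]*c]*1000
print('rear',tojig(unproj(gt,ct([[640,90],[685,190]]),.038)))
print('rib',tojig(unproj(gt,ct([[638,140]]),.074)))
e=unproj(gt,ct([[200,280],[402,207]]),.138);print('bar',e,tojig(e))
es=unproj(gs,cs([[338,118],[517,78]]),.135);print('bar scene',tojig(es))
o=r.get_obs();R0=Ro.from_rotvec(o['orientation']);print('tool R',R0.as_matrix())
```

```text
top [0.5284 0.0666 1.8974] [ 0.2483 -0.9413 -1.348  -0.4209  0.7196  0.5907 -0.33    0.5078  0.6383
  0.2256 -0.     -0.    ]
both [0.5289 0.0673 1.8962] [-0.0054 -1.1635 -1.5787 -0.5642  0.4469  0.458  -0.6264  0.2946  0.3462
  0.0219 -1.3541 -1.4257]
rear [[-140.306   -23.2588]
 [-143.4386   18.5134]]
rib [[-129.5563   -1.8736]]
bar [[0.5162 0.1038 0.138 ]
 [0.5413 0.0325 0.138 ]] [[ 38.635    0.2974]
 [-36.972   -0.6275]]
bar scene [[-34.101   -4.3442]
 [ 39.4295  -3.5672]]
tool R [[ 0.9391  0.3436  0.    ]
 [ 0.3436 -0.9391 -0.    ]
 [ 0.      0.     -1.    ]]
```

```bash
cat >> h.py <<'E'
J=np.array([.5289,.0673,1.8962])   # jig x,y,yaw
def jw(x,y,z): c,s=np.cos(J[2]),np.sin(J[2]);return np.array([J[0]+c*x-s*y,J[1]+s*x+c*y,z])
def tool(yaw): c,s=np.cos(yaw),np.sin(yaw);return np.array([[c,s,0],[s,-c,0],[0,0,-1.]])
def move(P,yaw,P0=None,R0=None):
    o=r.get_obs();P0=o['tcp_pos'] if P0 is None else P0
    R0=Ro.from_rotvec(o['orientation']).as_matrix() if R0 is None else R0
    d=R0.T@(np.array(P)-P0)/.5; t=Ro.from_matrix(R0.T@tool(yaw)).as_rotvec()/1.5
    print('offset',d.round(4),'turn',t.round(4),'q',np.round(o['joints'],3),'P',np.round(o['tcp_pos'],4),'F',np.round(o['contact_force'],2),'M',np.round(o['moment'],3),'t',round(float(o['clock']),2),'w',round(float(o['grip_width']),4))
E
python3 -c "
from h import *
P=jw(-.129,0,.22);print(P);move(P,J[2])"
```

```text
[ 0.57014018 -0.05493031  0.22      ]
offset [ 1.0331 -0.855  -0.0232] turn [ 0.     -0.     -1.0303] q [ 1.112  0.477  0.022  1.555 -0.012  1.109 -0.083] P [ 0.232  -0.6339  0.2084] F [ 0.32 -0.87  0.19] M [-0.041 -0.056 -0.029] t 0.9 w 0.0853
```

{"name": "carry_out", "arguments": {"offset": [[0.1,-0.08,-0.02],[0.19,-0.16,-0.02],[0.27,-0.23,-0.02],[0.34,-0.28,-0.02],[0.4,-0.33,-0.02],[0.46,-0.38,-0.02],[0.52,-0.43,-0.02],[0.58,-0.48,-0.02]], "turn": [[0,0,-0.08],[0,0,-0.16],[0,0,-0.24],[0,0,-0.32],[0,0,-0.4],[0,0,-0.48],[0,0,-0.55],[0,0,-0.6]]}}

```text
clock: 1.7
tcp_pos: [0.4226, -0.3072, 0.2188]
orientation: [2.542, 1.844, 0.0]
contact_force: [0.5, -1.1, -0.7]
grip_width: 0.0853
```

```bash
python3 -c "
from h import *
move(jw(-.129,0,.22),J[2])"
```

```text
offset [ 0.5711  0.124  -0.0026] turn [ 4.000e-04  3.000e-04 -4.272e-01] q [ 0.774  0.234 -0.309  1.889  0.083  1.03   0.115] P [ 0.4226 -0.3072  0.2188] F [ 0.49 -1.13 -0.67] M [-0.01  -0.026  0.001] t 1.7 w 0.0853
```

{"name": "carry_out", "arguments": {"offset": [[0.09,0.02,0],[0.18,0.04,0],[0.27,0.06,0],[0.36,0.08,0],[0.45,0.1,0],[0.52,0.115,0],[0.571,0.124,-0.003],[0.571,0.124,-0.003]], "turn": [[0,0,-0.07],[0,0,-0.14],[0,0,-0.21],[0,0,-0.28],[0,0,-0.35],[0,0,-0.4],[0,0,-0.427],[0,0,-0.427]]}}

```text
clock: 2.5
tcp_pos: [0.5721, -0.0524, 0.2204]
orientation: [-1.829, -2.554, -0.005]
contact_force: [-0.5, 0.4, -0.3]
grip_width: 0.0857
```

```bash
python3 -c "
from h import *
g=grab('wrist','w1.png')
move(jw(-.129,0,.06),J[2])
for q in ['rib','handle_grip','cartridge']:
    for d in look_for(q,'wrist')[:3]:
        w=world(g,d['xyz']);print(q,round(d['score'],2),w,proj(g,w)[0].round())
print(-g['R'].T@g['t'], proj(g,[jw(-.129+i,j,.074) for i in(-.013,.013) for j in(-.006,.006)]),'bar',proj(g,[jw(i,j,.142) for i in(-.045,.045) for j in(-.006,.006)]),'base',proj(g,[jw(-.12,j,.015) for j in(-.05,.05)]))
"
```

```text
offset [ 0.0009 -0.002   0.3201] turn [ 0.0005 -0.0005 -0.0009] q [ 0.418  0.35  -0.541  1.761  0.2    1.085  0.134] P [ 0.5711 -0.0552  0.22  ] F [-0.28 -1.64  0.25] M [-0.025  0.006 -0.047] t 2.55 w 0.0855
rib 0.95 [ 0.55807402 -0.01165301  0.03923197] [280. 153.]
rib 0.66 [ 0.33788435 -0.09630358  0.0155255 ] [ 97. 159.]
rib 0.37 [ 0.72499661 -0.20932307  0.03665348] [346. 324.]
handle_grip 0.84 [0.53342265 0.06988232 0.14151486] [284.  52.]
handle_grip 0.75 [0.8144832  0.01618447 0.14241423] [551. 226.]
cartridge 0.96 [ 0.5613199  -0.00907868  0.03830617] [283. 151.]
cartridge 0.68 [ 0.33389523 -0.10012376  0.01819068] [ 92. 161.]
[0.54845574 0.01626952 0.38594024] [[283.22494774 207.93551396]
 [272.50996678 207.91219684]
 [283.35229005 185.06202764]
 [272.38865403 185.03552223]] bar [[284.76689971 114.39178838]
 [269.80809036 114.34564282]
 [285.54429983 -14.08326419]
 [269.06090995 -14.15167013]] base [[316.78777009 179.37590734]
 [239.57491763 179.18379905]]
```

View pics/w1.png

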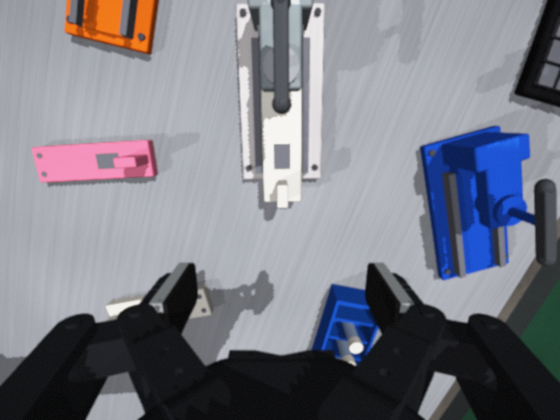

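Run:
```python
from h import *
np.set_printoptions(precision=2,suppress=True)
g=grab('wrist')
a=cv2.imread('pics/w1.png')
for q in ['jig','handle_grip','cartridge']:
    for d in outline_of(q,'wrist')[:1]:
        ys,xs=np.nonzero(d['region']);print(q,d['score'],xs.min(),xs.max(),ys.min(),ys.max())
        for y in (20,60,80,95,110,130,150,170,180,188,195,203):
            x=xs[ys==y]
            if len(x):print(y,x.min(),x.max(),end='; ')
        print()
c=cv2.cvtColor(g['pixels'],cv2.COLOR_RGB2BGR)[0:220,225:340]
cv2.imwrite('pics/w1c.png',cv2.resize(c,None,fx=2.7,fy=2.7,interpolation=cv2.INTER_CUBIC))
gray=cv2.cvtColor(g['pixels'],cv2.COLOR_RGB2GRAY)
for y in (30,85,98,150,170,190,200,204):print(y,gray[y,232:332:1] if y in(150,85) else gray[y,258:306])
```

```text
jig 0.85 237 327 0 174
20 239 327; 60 241 326; 80 242 325; 95 243 325; 110 244 324; 130 245 324; 150 246 323; 170 247 323; 
handle_grip 0.83 515 559 170 258
170 549 558; 180 542 559; 188 541 559; 195 542 559; 203 515 559; 
cartridge 0.9 265 304 85 202
95 266 304; 110 266 303; 130 266 303; 150 267 304; 170 266 304; 180 267 304; 188 267 304; 195 268 303; 
30 [142 135 111  82  86 121 147 164 169 170 171 171 171 174 172 173 172 168
 142 102  81  82  83  87  87  88  88  88  90  91  91  91  86  82 105 149
 173 178 178 179 177 180 180 182 176 160 134 108]
85 [173 171 172 174 174 173 173 169 152 134 163 210 233 235 234 233 234 234
 231 211 177 160 152 134 103  86  84  86  84  80  81  95 127 147 137 122
 109 103 105 109 109 111 112 111 109  98  81  78  85  90  89  89  90  87
  89  89  90  89  87  82  87 113 148 180 196 200 199 200 203 215 232 235
 216 160 123 123 129 135 138 148 174 209 225 226 225 226 226 225 225 225
 226 226 221 201 175 161 157 158 157 158]
98 [ 84  84  85  82  79  93 128 163 175 178 178 178 179 178 179 180 175 161
 121  74  55  60  65  72  72  72  72  73  74  74  74  70  7
[... 574 characters left out ...]
44 244 244 244 243 243 243 243 241 240 240 238 235
 235 235 235 234 235 235 235 235 233 227 198 160]
190 [186 186 182 166 138 122 115 115 129 173 222 239 242 241 233 212 193 183
 177 176 175 170 179 210 236 242 243 243 243 243 243 242 239 230 227 231
 233 233 233 233 234 236 239 240 239 232 210 186]
200 [185 185 177 157 129 117 116 115 116 118 118 119 117 120 119 120 119 119
 118 120 116 117 142 194 233 241 242 241 242 242 241 241 238 218 169 131
 121 133 158 179 186 185 186 183 183 185 186 187]
204 [183 181 177 166 154 140 133 139 142 132 120 119 118 120 121 122 119 118
 118 116 114 122 137 151 157 152 151 155 156 152 147 144 153 159 157 155
 160 173 183 185 184 183 184 184 186 186 187 188]
```

View pics/w1c.png

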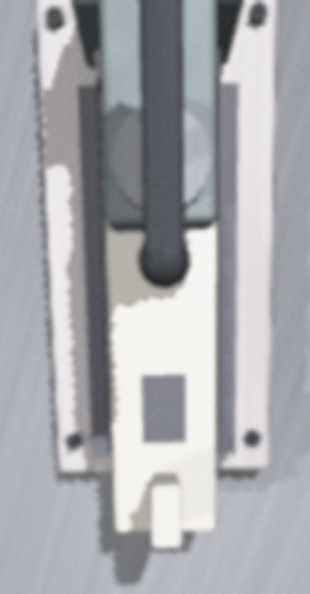

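Run:
```python
from h import *
from scipy.optimize import least_squares
np.set_printoptions(precision=4,suppress=True)
g=grab('wrist','w2.png');gt=grab('top');gs=grab('scene')
def W(p,Jp): c,s=np.cos(p[2]),np.sin(p[2]);Q=np.atleast_2d(Jp)/1000.;return np.c_[p[0]+c*Q[:,0]-s*Q[:,1],p[1]+s*Q[:,0]+c*Q[:,1],Q[:,2]]
cw=lambda p:(np.array(p)+.5)/2.7+[225-.5,-.5]
A=[[-120,50,15],[-120,-50,15],[-45,0,135]];ap=cw([[58,470],[268,466],[164,285]])
ct=lambda p:np.array(p)/7+[235-.43,190-.43]; cs=lambda p:np.array(p)/7+[240-.43,180-.43]
B=[[80,-50,15],[-120,-50,15],[-120,50,15],[80,50,15]];bp=ct([[78,228],[575,55],[648,290],[165,462]])
H=[[0,0,138]];hp=ct([[301,243]]);hs=cs([[428,97]])
fw=lambda p:(proj(g,W(p,A))-ap).ravel()
s=least_squares(fw,J);print('wrist',s.x,s.fun)
f=lambda p:np.r_[fw(p),2*(proj(gt,W(p,B))-bp).ravel(),2*(proj(gt,W(p,H))-hp).ravel(),2*(proj(gs,W(p,H))-hs).ravel()]
s=least_squares(f,J);print('all',s.x,s.fun)
p=s.x;c,sn=np.cos(p[2]),np.sin(p[2])
for gg,uv in((g,cw([[167,516]])),(gt,ct([[638,140]]))):
    d=unproj(gg,uv,.074)[:,:2]-p[:2];print('rib',d@[c,sn],d@[-sn,c])
o=r.get_obs();d=o['tcp_pos'][:2]-p[:2];print('tcp jig',d@[c,sn],d@[-sn,c])
```

```text
wrist [0.5308 0.0702 1.9109] [-0.0188  0.3007 -0.0495  0.1799  0.0436 -0.2889]
all [0.5298 0.0686 1.9081] [-1.4003  1.1009 -1.4964  1.194  -1.924   1.217  -1.1657 -2.1958 -4.908
 -2.619  -0.0514 -0.8997 -1.5881  0.4252 -0.385  -0.6951 -1.7524 -2.37  ]
rib [-0.129] [-0.0026]
rib [-0.1305] [0.001]
tcp jig -0.13282885180449547 0.003545172888962165
```

```bash
sed -i 's/^J=.*/J=np.array([.5306,.0699,1.910])/' h.py; python3 -c "
from h import *
move(jw(-.129,-.0005,.06),J[2])"
```

```text
offset [0.0098 0.0107 0.32  ] turn [ 0.0001  0.0002 -0.0131] q [ 0.421  0.349 -0.539  1.762  0.2    1.085  0.134] P [ 0.5704 -0.0579  0.22  ] F [0.58 0.   0.31] M [ 0.04  -0.023  0.012] t 3.05 w 0.0854
```

```bash
cat >> h.py <<'E'
def mean(n=10):
    L=[]
    for _ in range(n): imaging.grab_frame('top');o=r.get_obs();L.append(np.r_[o['tcp_pos'],o['orientation'],o['contact_force'],o['moment']])
    return np.array(L)
E
python3 -c "
from h import *
L=mean();print(L[:,:6].round(4));m=L.mean(0)
move(jw(-.129,-.0005,.06),J[2],P0=m[:3],R0=Ro.from_rotvec(m[3:6]).as_matrix());print(m,L.std(0))"
```

```text
[[ 5.7040e-01 -5.7700e-02  2.1990e-01  1.8392e+00  2.5468e+00 -1.0000e-04]
 [ 5.7040e-01 -5.7600e-02  2.2000e-01  1.8390e+00  2.5469e+00 -1.0000e-04]
 [ 5.7050e-01 -5.7500e-02  2.1990e-01  1.8388e+00  2.5472e+00 -1.0000e-04]
 [ 5.7050e-01 -5.7500e-02  2.1990e-01  1.8387e+00  2.5472e+00  0.0000e+00]
 [ 5.7050e-01 -5.7400e-02  2.1990e-01  1.8386e+00  2.5474e+00 -0.0000e+00]
 [ 5.7050e-01 -5.7300e-02  2.1990e-01  1.8385e+00  2.5474e+00  1.0000e-04]
 [ 5.7050e-01 -5.7300e-02  2.1990e-01 -1.8385e+00 -2.5474e+00 -0.0000e+00]
 [ 5.7050e-01 -5.7300e-02  2.1990e-01 -1.8384e+00 -2.5475e+00  0.0000e+00]
 [ 5.7050e-01 -5.7300e-02  2.1990e-01  1.8384e+00  2.5475e+00 -0.0000e+00]
 [ 5.7050e-01 -5.7300e-02  2.1990e-01  1.8384e+00  2.5474e+00  0.0000e+00]]
offset [ 0.2549 -0.1672  0.0977] turn [ 0.4839  0.6839 -0.0109] q [ 0.421  0.35  -0.539  1.762  0.2    1.085  0.134] P [ 0.5705 -0.0573  0.2199] F [ 0.04  0.48 -0.04] M [ 0.021 -0.019  0.004] t 3.55 w 0.0855
[ 5.70488358e-01 -5.74353687e-02  2.19922254e-01  1.10327151e+00
  1.52827997e+00 -8.47337449e-06 -5.24695210e-02  3.04289305e-02
  1.92797393e-01  1.28604076e-02 -1.97624219e-03  1.11430049e-02] [3.57272781e-05 1.28319606e-04 2.34742421e-05 1.47086080e+00
 2.03787169e+00 5.87289103e-05 4.22433657e-01 5.07166626e-01
 4.47414582e-01 2.05814956e-02 2.64625156e-02 3.72857567e-02]
```

{"name": "carry_out", "arguments": {"offset": [[0.0095,0.01,0.06],[0.0095,0.01,0.12],[0.0095,0.01,0.16],[0.0095,0.01,0.18],[0.0095,0.01,0.18],[0.0095,0.01,0.18]], "turn": [[0,0,-0.012],[0,0,-0.012],[0,0,-0.012],[0,0,-0.012],[0,0,-0.012],[0,0,-0.012]]}}

```text
clock: 4.15
tcp_pos: [0.5745, -0.0512, 0.1308]
orientation: [1.815, 2.563, 0.001]
contact_force: [0.1, -1.0, -0.3]
grip_width: 0.0856
```

```bash
python3 -c "
from h import *
g=grab('wrist','w3.png');mean(3)
move(jw(-.129,-.0005,.06),J[2])
print(proj(g,[jw(-.129+i,j,.074) for i in(-.013,.013) for j in(-.006,.006)]),proj(g,[jw(-.12,j,.015) for j in(-.05,.05)]))
im=cv2.imread('pics/w3.png');cv2.imwrite('pics/w3.png',cv2.resize(im[:,130:430],None,fx=1.4,fy=1.4))"
```

```text
offset [-0.     -0.0015  0.1421] turn [ 0.0012  0.0006 -0.0006] q [ 0.383  0.452 -0.516  1.842  0.276  0.917  0.079] P [ 0.5746 -0.0513  0.1311] F [-0.47 -0.78 -0.1 ] M [-0.009  0.014  0.02 ] t 4.35 w 0.0852
[[286.53302863 235.35145609]
 [271.92928379 235.36017262]
 [286.71683743 204.79831288]
 [271.63286542 204.8053009 ]] [[329.60936698 193.17213236]
 [229.2253887  193.21310754]]
```

View pics/w3.png

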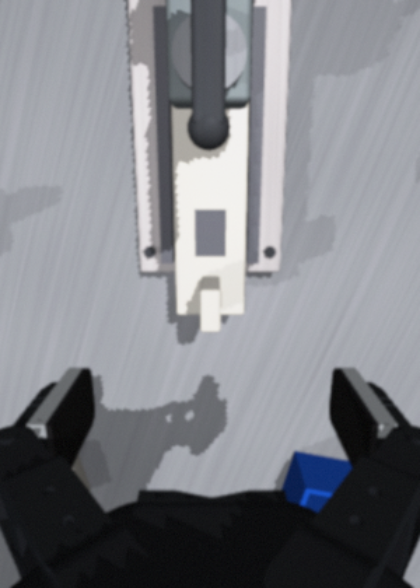

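Wrist crop: rib top at full-image (280,222), base rear corners at (229,193) and (329,193). All are within 2 px of my prediction, so the jig pose is good.

{"name": "carry_out", "arguments": {"offset": [[0,0,0.05],[0,0,0.1],[0,0,0.142],[0,0,0.142]], "turn": [[0,0,0],[0,0,0],[0,0,0],[0,0,0]]}}

```text
clock: 4.75
tcp_pos: [0.5719, -0.0515, 0.0569]
orientation: [-1.814, -2.561, 0.004]
contact_force: [-0.5, 0.3, -0.3]
grip_width: 0.0852
```

{"name": "carry_out", "arguments": {"offset": [[0,0,0],[0,0,0],[0,0,0],[0,0,0],[0,0,0],[0,0,0],[0,0,0],[0,0,0]], "turn": [[0,0,0],[0,0,0],[0,0,0],[0,0,0],[0,0,0],[0,0,0],[0,0,0],[0,0,0]], "hand": 1, "force": 20}}

```text
clock: 5.55
tcp_pos: [0.5737, -0.0513, 0.0589]
orientation: [1.816, 2.564, -0.0]
contact_force: [-1.0, 0.6, 0.4]
grip_width: 0.0
```

```bash
python3 -c "
from h import *
L=mean(6);print(L[:,6:].mean(0).round(2))
move(jw(-.1,0,.06),J[2])"
```

```text
[ 0.13  0.19 -0.32 -0.02  0.   -0.  ]
offset [ 0.0573 -0.0008 -0.0023] turn [-0.     -0.     -0.0004] q [ 0.348  0.545 -0.477  1.891  0.344  0.786  0.022] P [ 0.5737 -0.0513  0.0589] F [ 0.31 -0.06 -0.17] M [-0.058 -0.002 -0.004] t 5.85 w -0.0001
```

```bash
python3 -c "
from h import *
g=grab('wrist');a=cv2.cvtColor(g['pixels'],cv2.COLOR_RGB2BGR)
s=grab('scene')['pixels'][170:260,230:350][:,:,::-1]
cv2.imwrite('pics/v4.png',np.hstack([cv2.resize(a[80:,160:400],(400,567)),cv2.resize(s,(400,300))][:1]+[np.vstack([cv2.resize(s,(400,300)),np.zeros((267,400,3),np.uint8)])]))
print(proj(g,[jw(-.129+i,0,.074) for i in(-.013,.013)]),proj(g,[r.get_obs()['tcp_pos']]))"
```

```text
[[279.88556577 280.13238328]
 [279.83527802 238.76521465]] [[280.54306619 248.55816724]]
```

View pics/v4.png

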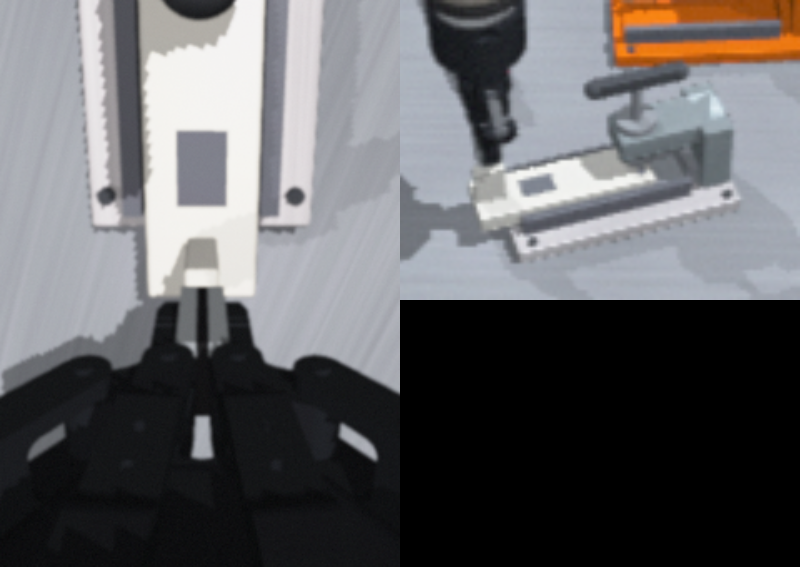

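```bash
python3 -c "
from h import *
g=grab('wrist');s=grab('scene');o=r.get_obs();T=o['tcp_pos']
rib=[jw(-.129+i,j,z) for z in(.074,.038) for i,j in((-.013,-.006),(-.013,.006),(.013,.006),(.013,-.006))]
c,sn=np.cos(J[2]),np.sin(J[2])
tip=[T+np.array([c*i-sn*j,sn*i+c*j,z]) for z in (-.014,.02) for i,j in((-.011,-.006),(-.011,.006),(.011,.006),(.011,-.006))]
out=[]
for G,(x0,y0,w,h) in((g,(240,205,80,100)),(s,(238,180,56,70))):
    k=480/w if w==80 else 480/56
    k=5 if w==80 else 7
    im=cv2.resize(np.ascontiguousarray(G['pixels'][y0:y0+h,x0:x0+w,::-1]),None,fx=k,fy=k,interpolation=cv2.INTER_CUBIC)
    raw=im.copy()
    for P,col in((rib,(0,0,255)),(tip,(0,200,0))):
        q=((proj(G,P)-[x0,y0]+.5)*k).astype(int);cv2.polylines(im,[q[:4],q[4:]],True,col,1)
        print(proj(G,P).round(1).tolist())
    out.append(cv2.copyMakeBorder(im,0,max(0,500-im.shape[0]),0,0,cv2.BORDER_CONSTANT))
cv2.imwrite('pics/v5.png',np.hstack(out));print(np.hstack(out).shape)"
```

```text
[[290.1, 280.1], [269.6, 280.1], [269.1, 238.7], [290.6, 238.7], [288.6, 254.0], [271.5, 254.0], [271.1, 218.9], [288.9, 218.9]]
[[289.4, 255.2], [271.7, 255.2], [271.4, 224.5], [289.7, 224.5], [291.1, 280.8], [269.9, 280.8], [269.5, 244.9], [291.5, 244.9]]
[[252.0, 221.8], [250.9, 218.8], [260.0, 216.7], [261.1, 219.7], [252.9, 230.5], [251.9, 227.5], [260.7, 225.4], [261.8, 228.4]]
[[253.6, 228.8], [252.5, 225.8], [260.0, 224.0], [261.1, 227.0], [252.7, 220.5], [251.7, 217.5], [259.3, 215.7], [260.4, 218.7]]
(500, 792, 3)
```

View pics/v5.png

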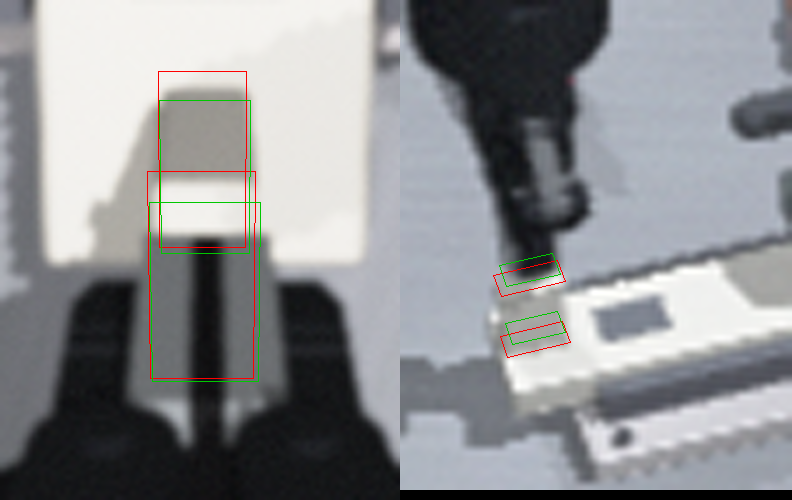

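```bash
python3 -c "
from h import *
print(r.nose_length,[a for a in dir(r) if a[0]!='_'])
g=grab('wrist');o=r.get_obs();print(g['R'],-g['R'].T@g['t'],g['fx'],g['k1'],o['tcp_pos'],o['grip_width'])
R=Ro.from_rotvec(o['orientation']).as_matrix();print(R, R.T@(-g['R'].T@g['t']-o['tcp_pos']))
print(r.get_obs().keys())"
```

```text
0.014 ['Unreachable', 'get_obs', 'hand_in', 'nose_length']
[[ 9.43005844e-01  3.32775496e-01  6.69386541e-04]
 [ 3.18411973e-01 -9.02884026e-01  2.88815253e-01]
 [ 9.67150176e-02 -2.72141331e-01 -9.57384615e-01]] [0.54964691 0.01753913 0.22431679] 289.2074745292318 -0.03979611447432063 [ 0.57375725 -0.05129679  0.05888831] -4.697915341061119e-05
[[-3.32032377e-01  9.43267990e-01 -2.03924903e-05]
 [ 9.43267990e-01  3.32032377e-01 -1.45710097e-05]
 [-6.97339996e-06 -2.40736303e-05 -1.00000000e+00]] [ 7.29349806e-02  1.09254188e-04 -1.65428993e-01]
dict_keys(['clock', 'joints', 'qvel', 'tau', 'tcp_pos', 'orientation', 'contact_force', 'moment', 'grip_width'])
```

The fingers closed to zero width. Both views show the tips above the rib top, although the TCP reading would put them inside it. I'll probe downward in small steps to find the real tip height.

{"name": "carry_out", "arguments": {"offset": [[0,0,0.002],[0,0,0.004],[0,0,0.006],[0,0,0.006],[0,0,0.006]], "turn": [[0,0,0],[0,0,0],[0,0,0],[0,0,0],[0,0,0]]}}

```text
clock: 6.6
tcp_pos: [0.5737, -0.0513, 0.0558]
orientation: [-1.815, -2.564, 0.0]
contact_force: [-0.0, 0.8, -0.2]
grip_width: 0.0
```

{"name": "carry_out", "arguments": {"offset": [[0,0,0.002],[0,0,0.004],[0,0,0.006],[0,0,0.006],[0,0,0.006]], "turn": [[0,0,0],[0,0,0],[0,0,0],[0,0,0],[0,0,0]]}}

```text
clock: 7.1
tcp_pos: [0.5737, -0.0513, 0.0529]
orientation: [-1.815, -2.564, 0.0]
contact_force: [1.0, -0.1, -0.3]
grip_width: -0.0005
```

{"name": "carry_out", "arguments": {"offset": [[0,0,0.002],[0,0,0.004],[0,0,0.004]], "turn": [[0,0,0],[0,0,0],[0,0,0]]}}

```text
clock: 7.4
tcp_pos: [0.574, -0.0515, 0.0511]
orientation: [1.816, 2.563, -0.0]
contact_force: [-1.6, 0.1, 3.4]
grip_width: -0.0001
```

{"name": "carry_out", "arguments": {"offset": [[0,0,0.002],[0,0,0.004],[0,0,0.004]], "turn": [[0,0,0],[0,0,0],[0,0,0]]}}

```text
clock: 7.7
tcp_pos: [0.5749, -0.0531, 0.0505]
orientation: [1.815, 2.56, -0.001]
contact_force: [-2.5, -4.1, 13.5]
grip_width: -0.0001
```

{"name": "carry_out", "arguments": {"offset": [[0,0,0.002],[0,0,0.004],[0,0,0.004]], "turn": [[0,0,0],[0,0,0],[0,0,0]]}}

```text
clock: 8.0
tcp_pos: [0.5759, -0.0545, 0.0498]
orientation: [1.815, 2.557, -0.002]
contact_force: [-4.6, -8.0, 22.3]
grip_width: -0.0001
```

{"name": "carry_out", "arguments": {"offset": [[0,0,-0.02],[0,0,-0.03],[0,0,-0.03],[0,0,-0.03],[0,0,-0.03],[0,0,-0.03]], "turn": [[0,0,0],[0,0,0],[0,0,0],[0,0,0],[0,0,0],[0,0,0]], "hand": 0}}

```text
clock: 8.6
tcp_pos: [0.5734, -0.0512, 0.0614]
orientation: [-1.815, -2.563, 0.001]
contact_force: [-0.3, -0.4, -0.4]
grip_width: 0.0845
```

```bash
python3 -c "
from h import *
mean(2);move(jw(-.129,-.0005,.034),J[2])
g=grab('wrist');s=grab('scene')
a=np.ascontiguousarray(g['pixels'][130:350,140:420,::-1]);b=np.ascontiguousarray(s['pixels'][175:255,238:314,::-1])
a=cv2.resize(a,None,fx=1.6,fy=1.6);b=cv2.resize(b,None,fx=4.4,fy=4.4,interpolation=cv2.INTER_CUBIC)[:352]
cv2.imwrite('pics/v6.png',np.hstack([a,b]));print(a.shape,b.shape)
print(proj(g,[jw(-.129+i,0,.074) for i in(-.013,.013)]))
"
```

```text
offset [-0.001   0.0005  0.0551] turn [-0.0003 -0.0002 -0.0004] q [ 0.349  0.542 -0.479  1.89   0.341  0.791  0.025] P [ 0.5736 -0.0512  0.0616] F [0.33 0.94 0.29] M [ 0.006 -0.038 -0.025] t 8.7 w 0.0857
(352, 448, 3) (352, 334, 3)
[[280.16371473 278.05032228]
 [280.13295595 237.23028433]]
```

View pics/v6.png

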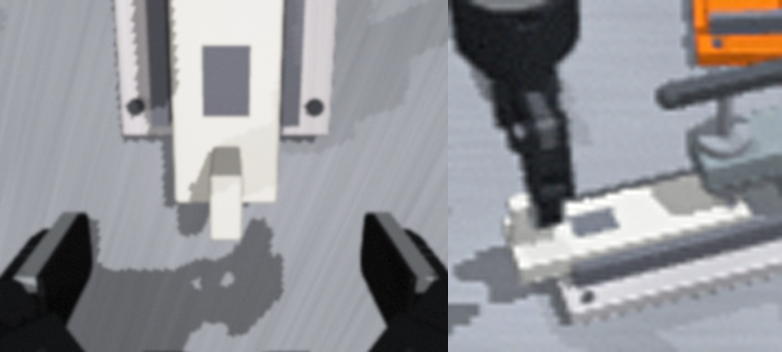

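{"name": "carry_out", "arguments": {"offset": [[-0.001,0,0.03],[-0.001,0,0.055],[-0.001,0,0.067],[-0.001,0,0.067],[-0.001,0,0.067]], "turn": [[0,0,0],[0,0,0],[0,0,0],[0,0,0],[0,0,0]]}}

```text
clock: 9.3
tcp_pos: [0.5738, -0.0516, 0.0281]
orientation: [-1.815, -2.564, 0.0]
contact_force: [-0.3, -0.4, 0.8]
grip_width: 0.0855
```

{"name": "carry_out", "arguments": {"offset": [[0,0,0],[0,0,0],[0,0,0],[0,0,0],[0,0,0],[0,0,0],[0,0,0],[0,0,0]], "turn": [[0,0,0],[0,0,0],[0,0,0],[0,0,0],[0,0,0],[0,0,0],[0,0,0],[0,0,0]], "hand": 1, "force": 20}}

```text
clock: 10.1
tcp_pos: [0.574, -0.0518, 0.0286]
orientation: [1.815, 2.564, -0.0]
contact_force: [-0.7, -0.1, 3.7]
grip_width: 0.0115
```

```bash
python3 -c "
from h import *
L=mean(6);print(L[:,6:].mean(0).round(2))
move(jw(-.1,0,.06),J[2])"
```

```text
[-1.15 -0.06  3.4  -0.02  0.25  0.05]
offset [ 0.0584 -0.0009 -0.0629] turn [ 0.      0.0001 -0.0005] q [ 0.331  0.589 -0.456  1.905  0.375  0.732 -0.002] P [ 0.574  -0.0518  0.0285] F [-0.73 -0.91  3.41] M [-0.02   0.324  0.03 ] t 10.4 w 0.0113
```

The rib is gripped at 11.5 mm. That confirms the real tips stand about 36 mm higher than the TCP data implies, so I'll apply that correction to the handle too. Next I slide the cartridge in.

{"name": "carry_out", "arguments": {"offset": [[0.008,0,0],[0.016,0,0],[0.024,0,0],[0.032,0,0],[0.04,0,0],[0.04,0,0],[0.04,0,0]], "turn": [[0,0,0],[0,0,0],[0,0,0],[0,0,0],[0,0,0],[0,0,0],[0,0,0]]}}

```text
clock: 11.1
tcp_pos: [0.5672, -0.0318, 0.0286]
orientation: [-1.814, -2.564, -0.001]
contact_force: [0.1, 0.1, 5.3]
grip_width: 0.0113
```

{"name": "carry_out", "arguments": {"offset": [[0.003,0,0],[0.006,0,0],[0.006,0,0]], "turn": [[0,0,0],[0,0,0],[0,0,0]]}}

```text
clock: 11.4
tcp_pos: [0.5666, -0.0303, 0.0286]
orientation: [1.815, 2.563, 0.0]
contact_force: [1.7, -3.2, 5.3]
grip_width: 0.0113
```

{"name": "carry_out", "arguments": {"offset": [[0.003,0,0],[0.006,0,0],[0.006,0,0]], "turn": [[0,0,0],[0,0,0],[0,0,0]]}}

```text
clock: 11.7
tcp_pos: [0.5655, -0.0275, 0.0286]
orientation: [1.816, 2.563, 0.0]
contact_force: [1.2, -2.5, 5.9]
grip_width: 0.0115
```

{"name": "carry_out", "arguments": {"offset": [[0.002,0,0],[0.004,0,0],[0.004,0,0]], "turn": [[0,0,0],[0,0,0],[0,0,0]]}}

```text
clock: 12.0
tcp_pos: [0.5649, -0.0258, 0.0286]
orientation: [1.816, 2.563, -0.0]
contact_force: [1.0, -3.6, 4.9]
grip_width: 0.0116
```

{"name": "carry_out", "arguments": {"offset": [[0.002,0,0],[0.004,0,0],[0.004,0,0]], "turn": [[0,0,0],[0,0,0],[0,0,0]]}}

```text
clock: 12.3
tcp_pos: [0.5643, -0.024, 0.0286]
orientation: [1.816, 2.563, -0.0]
contact_force: [0.9, -2.8, 5.5]
grip_width: 0.0114
```

{"name": "carry_out", "arguments": {"offset": [[0.002,0,0],[0.003,0,0],[0.003,0,0]], "turn": [[0,0,0],[0,0,0],[0,0,0]]}}

```text
clock: 12.6
tcp_pos: [0.5643, -0.024, 0.0286]
orientation: [1.816, 2.561, -0.001]
contact_force: [2.6, -7.1, 4.4]
grip_width: 0.0119
```

{"name": "carry_out", "arguments": {"offset": [[0,0,0],[0,0,0],[0,0,0],[0,0,0]], "turn": [[0,0,0],[0,0,0],[0,0,0],[0,0,0]], "hand": 0}}

```text
clock: 13.0
tcp_pos: [0.5629, -0.0214, 0.028]
orientation: [-1.814, -2.564, 0.0]
contact_force: [-0.4, 0.3, -0.0]
grip_width: 0.0689
```

{"name": "carry_out", "arguments": {"offset": [[-0.02,0,-0.1],[-0.02,0,-0.2],[-0.02,0,-0.29],[-0.02,0,-0.29],[-0.02,0,-0.29],[-0.02,0,-0.29]], "turn": [[0,0,0],[0,0,0],[0,0,0],[0,0,0],[0,0,0],[0,0,0]]}}

```text
clock: 13.6
tcp_pos: [0.5657, -0.0315, 0.1721]
orientation: [-1.814, -2.563, 0.002]
contact_force: [0.1, -0.1, -0.0]
grip_width: 0.0854
```

```bash
python3 -c "
from h import *
g=grab('wrist');s=grab('scene');mean(2)
move(jw(0,0,.172),J[2])
def W(x,y,z):return jw(x,y,z)
a=np.ascontiguousarray(g['pixels'][0:300,150:410,::-1])
Q=[[jw(-.1+i,j,.074) for i,j in((-.013,-.006),(-.013,.006),(.013,.006),(.013,-.006))],[jw(i,j,.135) for i,j in((-.045,-.006),(-.045,.006),(.045,.006),(.045,-.006))]]
a=cv2.resize(a,None,fx=1.8,fy=1.8)
for q in Q: cv2.polylines(a,[((proj(g,q)-[150,0]+.5)*1.8).astype(int)],True,(0,0,255),1)
cv2.imwrite('pics/v7.png',a)"
```

```text
offset [0.2146 0.0006 0.0003] turn [-0.0015 -0.0008 -0.0003] q [ 0.375  0.392 -0.542  1.825  0.237  0.992  0.074] P [ 0.566  -0.0314  0.172 ] F [ 0.01 -0.22 -0.78] M [ 0.034 -0.01  -0.019] t 13.8 w 0.0856
```

View pics/v7.png

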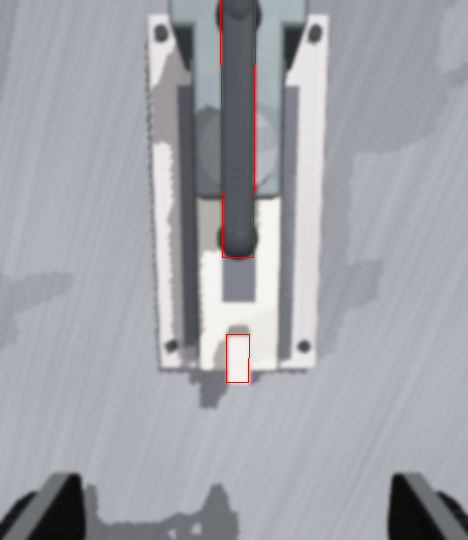

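The overlays match: the rib sits at home (view 237,358) and the bar lies along its predicted box. Now I move to the handle.

{"name": "carry_out", "arguments": {"offset": [[0.08,0,0],[0.16,0,0],[0.2146,0.0006,0],[0.2146,0.0006,0],[0.2146,0.0006,0],[0.2146,0.0006,0.07],[0.2146,0.0006,0.11],[0.2146,0.0006,0.11]], "turn": [[0,0,0],[0,0,0],[0,0,0],[0,0,0],[0,0,0],[0,0,0],[0,0,0],[0,0,0]]}}

```text
clock: 14.6
tcp_pos: [0.5295, 0.0676, 0.1154]
orientation: [-1.816, -2.559, 0.007]
contact_force: [0.0, -0.5, -0.3]
grip_width: 0.0852
```

```bash
python3 -c "
from h import *
mean(3)
move(jw(0,0,.095),J[2])"
```

```text
offset [ 0.0023 -0.0028  0.0482] turn [ 0.0005  0.0001 -0.0013] q [ 0.209  0.416 -0.564  1.941  0.288  0.863 -0.168] P [0.5323 0.0693 0.1191] F [1.16 0.8  1.19] M [ 0.019 -0.096 -0.003] t 14.75 w 0.0853
```

{"name": "carry_out", "arguments": {"offset": [[0.001,-0.002,0.025],[0.001,-0.002,0.044],[0.001,-0.002,0.044],[0.001,-0.002,0.044]], "turn": [[0,0,0],[0,0,0],[0,0,0],[0,0,0]]}}

```text
clock: 15.15
tcp_pos: [0.5301, 0.07, 0.0962]
orientation: [-1.815, -2.564, 0.001]
contact_force: [-0.2, 0.2, 0.0]
grip_width: 0.0855
```

{"name": "carry_out", "arguments": {"offset": [[0,0,0],[0,0,0],[0,0,0],[0,0,0],[0,0,0],[0,0,0],[0,0,0],[0,0,0]], "turn": [[0,0,0],[0,0,0],[0,0,0],[0,0,0],[0,0,0],[0,0,0],[0,0,0],[0,0,0]], "hand": 1, "force": 70}}

```text
clock: 15.95
tcp_pos: [0.5306, 0.07, 0.0967]
orientation: [1.815, 2.563, 0.001]
contact_force: [-0.2, -0.3, 3.4]
grip_width: 0.0103
```

```bash
cat >> h.py <<'E'
def stat(n=6):
    L=mean(n);m=L[:,6:].mean(0);o=r.get_obs();R=Ro.from_rotvec(o['orientation']).as_matrix()
    th=J[2]-np.arctan2(R[1,0],R[0,0])
    print('turned',round(th%(2*np.pi),3),'Mz',m[5].round(3),'M',m[3:].round(2),'F',m[:3].round(1),'P',o['tcp_pos'].round(4),'off',(np.array(o['tcp_pos'])[:2]-J[:2]).round(4),'q',np.round(o['joints'],2),'w',round(float(o['grip_width']),4),'t',round(float(o['clock']),2))
E
python3 -c "
from h import *
stat()"
```

```text
turned 0.001 Mz -0.041 M [-0.04  0.06 -0.04] F [-0.4 -0.2  4.1] P [0.5306 0.07   0.0966] off [-0.      0.0001] q [ 0.19  0.44 -0.55  1.96  0.31  0.82 -0.19] w 0.0105 t 16.25
```

{"name": "carry_out", "arguments": {"offset": [[0,0,0.0012],[0,0,0.0023],[0,0,0.0023]], "turn": [[0,0,0.085],[0,0,0.17],[0,0,0.17]]}}

```text
clock: 16.55
tcp_pos: [0.5307, 0.0701, 0.0955]
orientation: [2.127, 2.311, 0.001]
contact_force: [1.0, -0.6, 4.0]
grip_width: 0.0105
```

```bash
python3 -c "
from h import *
stat()"
```

```text
turned 0.254 Mz -0.185 M [-0.02 -0.08 -0.18] F [ 0.7 -0.2  5.1] P [0.5306 0.07   0.0954] off [0.     0.0001] q [ 0.15  0.44 -0.49  1.96  0.28  0.81 -0.42] w 0.0102 t 16.85
```

{"name": "carry_out", "arguments": {"offset": [[0,0,0.0012],[0,0,0.0023],[0,0,0.0023]], "turn": [[0,0,0.085],[0,0,0.17],[0,0,0.17]]}}

```text
clock: 17.15
tcp_pos: [0.5308, 0.0701, 0.0943]
orientation: [2.403, 2.023, 0.001]
contact_force: [1.3, -0.4, 4.3]
grip_width: 0.0105
```

```bash
python3 -c "
from h import *
stat()"
```

```text
turned 0.508 Mz -0.143 M [ 0.03 -0.26 -0.14] F [1.1 0.3 5.4] P [0.5308 0.0701 0.0943] off [0.0002 0.0002] q [ 0.1   0.43 -0.43  1.97  0.25  0.8  -0.64] w 0.0104 t 17.45
```

{"name": "carry_out", "arguments": {"offset": [[0,0,0.0007],[0,0,0.0014]], "turn": [[0,0,0.05],[0,0,0.1]]}}

```text
clock: 17.65
tcp_pos: [0.5309, 0.0701, 0.0937]
orientation: [2.547, 1.838, 0.002]
contact_force: [1.5, 0.2, 5.7]
grip_width: 0.0105
```

```bash
python3 -c "
from h import *
o=r.get_obs();print(o['moment'])
for _ in range(8): imaging.grab_frame('top');print(r.get_obs()['moment'][2].round(3),end=' ')
stat(6)
g=grab('scene')
for d in outline_of('handle_grip','scene')[:4]:
    ys,xs=np.nonzero(d['region']);print(d['score'],xs.min(),xs.max(),ys.min(),ys.max())
G=cv2.imread('pics/scene0.png')[150:240,270:350];H=g['pixels'][150:240,270:350,::-1]
w=grab('wrist')['pixels'][0:420,140:420,::-1]
cv2.imwrite('pics/v8.png',np.hstack([cv2.resize(w,(400,600)),np.vstack([cv2.resize(G,(400,300)),cv2.resize(H,(400,300))])]))"
```

```text
[-0.06115843 -0.24434345  0.36125492]
0.249 0.11 0.046 0.017 0.128 0.065 0.06 0.078 turned 0.658 Mz 0.095 M [ 0.   -0.28  0.09] F [1.5 0.2 4.8] P [0.5308 0.07   0.0936] off [0.0002 0.0001] q [ 0.08  0.42 -0.4   1.97  0.23  0.79 -0.77] w 0.0107 t 18.35
0.72 260 292 268 288
0.67 319 345 143 155
0.48 285 316 189 204
```

View pics/v8.png

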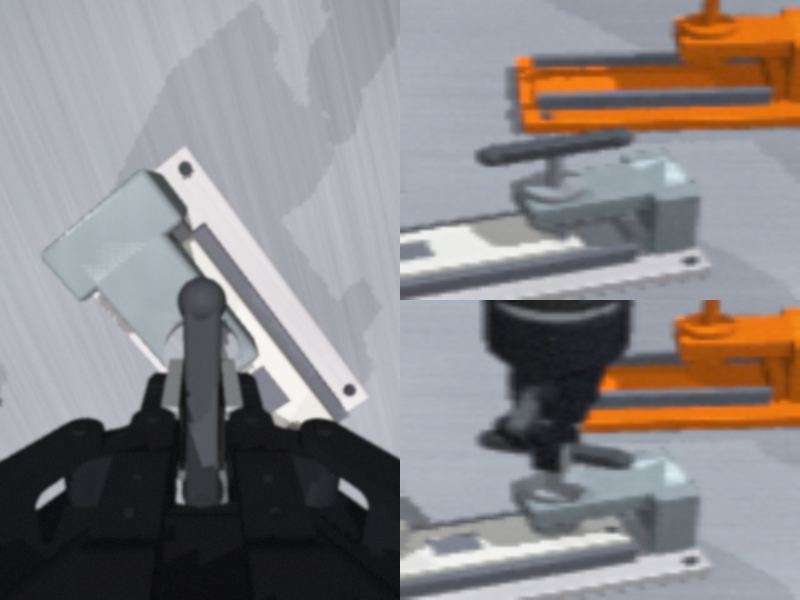

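The last picture shows the bar clasped between the pads and turned together with the hand (wrist view, bar from (203,290) to (203,490)). The in-motion torque is about 0.36 N m in free turning. I'll carry on with uniform steps and read the torque in motion.

{"name": "carry_out", "arguments": {"offset": [[0,0,0.0007],[0,0,0.0014]], "turn": [[0,0,0.05],[0,0,0.1]]}}

```text
clock: 18.7
tcp_pos: [0.5309, 0.07, 0.093]
orientation: [2.678, 1.642, 0.002]
contact_force: [1.6, 0.2, 6.2]
grip_width: 0.0108
```

```bash
cat >> h.py <<'E'
def rd():
    o=r.get_obs();R=Ro.from_rotvec(o['orientation']).as_matrix();th=J[2]-np.arctan2(R[1,0],R[0,0])
    print('turned',round(th%(2*np.pi),3),'Mz',round(float(o['moment'][2]),3),'F',np.round(o['contact_force'],1),'q7',round(float(o['joints'][6]),2),'tau7',np.round(o['tau'][[0,2,4,6]],2),'w',round(float(o['grip_width']),4))
E
python3 -c "
from h import *
rd()"
```

```text
turned 0.81 Mz 0.42 F [1.6 0.2 6.2] q7 -0.91 tau7 [ 1.17 -3.22 -0.32  0.53] w 0.0108
```

{"name": "carry_out", "arguments": {"offset": [[0,0,0.0007],[0,0,0.0014]], "turn": [[0,0,0.05],[0,0,0.1]]}}

```text
clock: 18.9
tcp_pos: [0.531, 0.07, 0.0923]
orientation: [2.793, 1.437, 0.002]
contact_force: [0.3, -0.0, 6.0]
grip_width: 0.0109
```

```bash
python3 -c "
from h import *
rd()"
```

```text
turned 0.96 Mz 0.4 F [ 0.3 -0.   6. ] q7 -1.04 tau7 [ 0.99 -2.92 -0.36  0.49] w 0.0109
```

{"name": "carry_out", "arguments": {"offset": [[0,0,0.0007],[0,0,0.0014]], "turn": [[0,0,0.05],[0,0,0.1]]}}

```text
clock: 19.1
tcp_pos: [0.5311, 0.0699, 0.0916]
orientation: [2.893, 1.224, 0.002]
contact_force: [2.2, -1.3, 5.0]
grip_width: 0.0107
```

```bash
python3 -c "
from h import *
rd()"
```

```text
turned 1.11 Mz 0.402 F [ 2.2 -1.3  5. ] q7 -1.17 tau7 [ 0.9  -2.62 -0.39  0.49] w 0.0107
```

{"name": "carry_out", "arguments": {"offset": [[0,0,0.0007],[0,0,0.0014]], "turn": [[0,0,0.05],[0,0,0.1]]}}

```text
clock: 19.3
tcp_pos: [0.5311, 0.0699, 0.091]
orientation: [2.977, 1.003, 0.002]
contact_force: [1.4, -0.6, 6.5]
grip_width: 0.0105
```

```bash
python3 -c "
from h import *
rd()"
```

```text
turned 1.26 Mz 0.381 F [ 1.4 -0.6  6.5] q7 -1.31 tau7 [ 0.82 -2.34 -0.43  0.48] w 0.0105
```

{"name": "carry_out", "arguments": {"offset": [[0,0,0.0007],[0,0,0.0014]], "turn": [[0,0,0.05],[0,0,0.1]]}}

```text
clock: 19.5
tcp_pos: [0.5312, 0.0698, 0.0903]
orientation: [3.043, 0.777, 0.002]
contact_force: [2.5, -1.6, 6.9]
grip_width: 0.0108
```

```bash
python3 -c "
from h import *
rd()"
```

```text
turned 1.41 Mz 0.43 F [ 2.5 -1.6  6.9] q7 -1.44 tau7 [ 0.73 -2.06 -0.46  0.48] w 0.0108
```

{"name": "carry_out", "arguments": {"offset": [[0,0,0.0007],[0,0,0.0014]], "turn": [[0,0,0.05],[0,0,0.1]]}}

```text
clock: 19.7
tcp_pos: [0.5312, 0.0698, 0.0896]
orientation: [3.093, 0.547, 0.002]
contact_force: [1.6, -0.6, 6.4]
grip_width: 0.0108
```

```bash
python3 -c "
from h import *
rd()"
```

```text
turned 1.56 Mz 0.345 F [ 1.6 -0.6  6.4] q7 -1.57 tau7 [ 0.64 -1.8  -0.49  0.48] w 0.0108
```

{"name": "carry_out", "arguments": {"offset": [[0,0,0.0007],[0,0,0.0014]], "turn": [[0,0,0.05],[0,0,0.1]]}}

```text
clock: 19.9
tcp_pos: [0.5312, 0.0697, 0.0889]
orientation: [3.125, 0.314, 0.003]
contact_force: [2.4, -2.1, 6.5]
grip_width: 0.0107
```

```bash
python3 -c "
from h import *
rd()"
```

```text
turned 1.71 Mz 0.372 F [ 2.4 -2.1  6.5] q7 -1.7 tau7 [ 0.54 -1.53 -0.52  0.48] w 0.0107
```

{"name": "carry_out", "arguments": {"offset": [[0,0,0.0007],[0,0,0.0014]], "turn": [[0,0,0.05],[0,0,0.1]]}}

```text
clock: 20.1
tcp_pos: [0.5313, 0.0696, 0.0883]
orientation: [3.14, 0.078, 0.003]
contact_force: [1.3, -2.0, 7.9]
grip_width: 0.0107
```

```bash
python3 -c "
from h import *
rd()"
```

```text
turned 1.86 Mz 0.38 F [ 1.3 -2.   7.9] q7 -1.83 tau7 [ 0.44 -1.26 -0.55  0.47] w 0.0107
```

{"name": "carry_out", "arguments": {"offset": [[0,0,0.0007],[0,0,0.0014]], "turn": [[0,0,0.05],[0,0,0.1]]}}

```text
clock: 20.3
tcp_pos: [0.5313, 0.0696, 0.0878]
orientation: [3.137, -0.157, 0.003]
contact_force: [1.4, -1.4, 9.6]
grip_width: 0.0107
```

```bash
python3 -c "
from h import *
rd()"
```

```text
turned 2.01 Mz 0.436 F [ 1.4 -1.4  9.6] q7 -1.97 tau7 [ 0.39 -0.96 -0.62  0.4 ] w 0.0107
```

{"name": "carry_out", "arguments": {"offset": [[0,0,0.0007],[0,0,0.0014]], "turn": [[0,0,0.05],[0,0,0.1]]}}

```text
clock: 20.5
tcp_pos: [0.5314, 0.0695, 0.0873]
orientation: [3.117, -0.391, 0.003]
contact_force: [1.2, -2.4, 12.3]
grip_width: 0.0102
```

```bash
python3 -c "
from h import *
rd()"
```

```text
turned 2.16 Mz 0.46 F [ 1.2 -2.4 12.3] q7 -2.1 tau7 [ 0.33 -0.67 -0.69  0.33] w 0.0102
```

{"name": "carry_out", "arguments": {"offset": [[0,0,0.0007],[0,0,0.0014]], "turn": [[0,0,0.05],[0,0,0.1]]}}

```text
clock: 20.7
tcp_pos: [0.5314, 0.0694, 0.0868]
orientation: [3.079, -0.624, 0.003]
contact_force: [-0.3, -2.6, 13.9]
grip_width: 0.0104
```

```bash
python3 -c "
from h import *
rd()"
```

```text
turned 2.31 Mz 0.614 F [-0.3 -2.6 13.9] q7 -2.23 tau7 [ 0.29 -0.4  -0.77  0.27] w 0.0104
```

{"name": "carry_out", "arguments": {"offset": [[0,0,0.0007],[0,0,0.0012]], "turn": [[0,0,0.04],[0,0,0.08]]}}

```text
clock: 20.9
tcp_pos: [0.5315, 0.0693, 0.0864]
orientation: [3.036, -0.806, 0.003]
contact_force: [-1.3, -2.1, 15.1]
grip_width: 0.0107
```

```bash
python3 -c "
from h import *
rd();stat(8);rd()"
```

```text
turned 2.429 Mz 0.645 F [-1.3 -2.1 15.1] q7 -2.33 tau7 [ 0.06 -0.09 -0.85  0.03] w 0.0107
turned 2.427 Mz 0.402 M [-0.52  0.23  0.4 ] F [-1.  -2.5 14.9] P [0.5314 0.0693 0.0864] off [ 0.0008 -0.0006] q [-0.25  0.4   0.01  2.   -0.    0.74 -2.33] w 0.0106 t 21.3
turned 2.427 Mz 0.346 F [-0.8 -2.7 14.2] q7 -2.33 tau7 [-0.81  0.17 -0.72 -0.39] w 0.0106
```

Torque is now 0.24–0.27 N m above free (in motion 0.645 vs 0.40, held still about 0.35 vs 0.09), or roughly 55–60 N of clamp force. I'll release.

{"name": "carry_out", "arguments": {"offset": [[0,0,0],[0,0,0],[0,0,0],[0,0,0],[0,0,0],[0,0,0]], "turn": [[0,0,0],[0,0,0],[0,0,0],[0,0,0],[0,0,0],[0,0,0]], "hand": 0}}

```text
clock: 21.9
tcp_pos: [0.5302, 0.07, 0.0849]
orientation: [3.036, -0.808, -0.0]
contact_force: [-0.5, 0.5, 0.8]
grip_width: 0.0855
```

{"name": "carry_out", "arguments": {"offset": [[0,0,-0.04],[0,0,-0.1],[0,0,-0.18],[0,0,-0.24],[0,0,-0.24],[0,0,-0.24],[0,0,-0.24],[0,0,-0.24]], "turn": [[0,0,0],[0,0,0],[0,0,0],[0,0,0],[0,0,0],[0,0,0],[0,0,0],[0,0,0]]}}

```text
clock: 22.7
tcp_pos: [0.5294, 0.0698, 0.2038]
orientation: [3.035, -0.808, -0.004]
contact_force: [0.2, -0.4, -0.4]
grip_width: 0.0856
```

```bash
python3 -c "
from h import *
stat(6)
g=grab('wrist','w9.png')
for q in ['handle_grip','rib','cartridge']:
    for d in look_for(q,'wrist')[:3]:
        w=world(g,d['xyz']);print(q,round(d['score'],2),w.round(3),proj(g,w)[0].round())
# bar angle from dark pixels near the axis
gt=grab('top','t9.png');p=gt['pixels'].astype(int)
a0=jw(0,0,.13);best=[]
gr=cv2.cvtColor(g['pixels'],cv2.COLOR_RGB2GRAY)
for t in np.arange(1.6,3.0,.05):
    y=J[2]-t;P=[a0+np.array([np.cos(y),np.sin(y),0])*s for s in np.linspace(-.04,.04,41)]
    uv=proj(g,P).round().astype(int);ok=(uv[:,0]>=0)&(uv[:,0]<560)&(uv[:,1]>=0)&(uv[:,1]<420)
    best.append((gr[uv[ok,1],uv[ok,0]].mean().round(1),round(t,2),int(ok.sum())))
print(sorted(best)[:4])
uv=proj(g,[jw(-.1+s,0,.074) for s in(-.022,-.018,-.016,-.011,-.005,0,.005,.011,.016)]).round().astype(int);print([gr[v,u] if 0<=v<420 and 0<=u<560 else None for u,v in uv])
"
```

```text
turned 2.431 Mz 0.006 M [ 0.02 -0.    0.01] F [ 0.3  0.1 -0.2] P [0.5302 0.0699 0.2047] off [-0.0004  0.    ] q [-0.26  0.25  0.02  1.9  -0.01  1.   -2.33] w 0.0851 t 23.0
handle_grip 0.64 [0.539 0.07  0.131] [276. 207.]
rib 0.96 [0.552 0.006 0.04 ] [320. 148.]
rib 0.8 [ 0.344 -0.096  0.018] [458. 247.]
rib 0.49 [0.536 0.07  0.133] [277. 210.]
cartridge 0.84 [0.555 0.008 0.034] [317. 146.]
cartridge 0.57 [ 0.341 -0.1    0.02 ] [462. 248.]
[(np.float64(85.3), np.float64(2.3), 41), (np.float64(86.7), np.float64(2.4), 41), (np.float64(86.7), np.float64(2.45), 41), (np.float64(86.8), np.float64(2.55), 41)]
[np.uint8(118), np.uint8(113), np.uint8(116), np.uint8(243), np.uint8(242), np.uint8(242), np.uint8(242), np.uint8(230), np.uint8(241)]
```

```bash
python3 -c "
from bench import r
print(r.hand_in())"
```

```text
the job is handed in; nothing more can be done
None
```

The cartridge is home against its stop and the T-handle is clamped at about 2.4 rad. I released it, raised the hand clear and handed the job in at about 23 s; no verdict is given.

**Cartridge:** I gripped it by the rib and slid it in about 29 mm. It came up against the stop at about 7.5 N, far below the 30 N limit. The overlay taken before clamping showed the rib at its home position, and the picture after release showed it still there.

**Clamping:** The foot met the cartridge at about 1.87 rad. Torque then rose to 0.24–0.27 N m above free, whether read in motion (0.645 vs about 0.40) or held still (about 0.35 vs 0.09). That is an estimated 53–60 N on the cartridge. After release the wrist force and moment read about zero and the bar still lay at 2.3–2.4 rad.

**What disagreed:**
- **First grasp:** The hand closed on nothing above the rib. The real fingertips stood about 36 mm higher than the TCP and nose-length data imply. I found this by probing down onto the rib at up to 22 N before the push, then corrected for it.
- **Joint-7 torque:** It depended on speed, so I relied on the wrist moment instead.
- **Other objects:** I did not measure the bottle, spare cartridge or tube rack again at the end. The arm never worked near them, and I saw no unexpected contact force.

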